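# Release the latched key on the kiln controller

### The arm

A 6-joint arm with a two-finger parallel gripper is mounted at the origin on the work surface. World frame = base frame: x ahead of the robot, y to its left, z up, the work surface at z = 0. Lengths are in m, angles in rad, forces in N, time in s.
With the tool pointing down it reaches from about 0.4 to 0.825 m from the base axis. Payload 7 kg.
Tool frame: the origin (TCP) lies midway between the tips of the shut fingers; the grasp point (between the pads) lies 19 mm behind it; z points along the fingers, y is the line along which they close (so a half turn about z gives the same grasp; the last joint's range is limited). The gripper opens to 88 mm and grips with 3 to 60 N. Pads are 19 mm wide; open, the fingers measure 130 mm over their backs; the gripper's body (78 mm by 193 mm) begins 47 mm behind the grasp point.
Start: joints at [1.564, 0.359, 0.012, 0, -1.224, -0.288], TCP at [0.196, 0.646, 0.227] pointing down, gripper open.
Joint ranges: [-3.07, 3.07], [-1.43, 2.12], [-1.02, 1.25], [-3.03, 1.67], [-3.05, -0], [-3.03, 3.03]. Speed limits (rad/s): [2.39, 2.39, 3.01, 3.14, 3.14, 3.14].

### API

Orientations are given as a rotation vector (axis times angle).
In Python, from station import get_obs, snapshot, camera_params, job_done gives the robot as it stands.
- The arm moves only by the tool servo_tool, never from a script. Its argument "commands" is a list of rows, each a list of 7 numbers: the shift along the tool's x, y, z as a fraction of full scale, then the turn, a rotation vector about the tool's x, y, z as a fraction of full scale, then the opening, from -1 (shut) to 1 (fully open). A call has 1 to 12 rows; each row shifts and turns the commanded pose from where the row before left it, along the tool's axes as they then stand; what a row does not reach is not made up. Full scale, the value 1, is 500 mm for a shift and 60 degrees for a turn. A row lasts 1/10 s, in which the tool goes at most 50 mm and 8.59 degrees, less where a joint would pass 70% of its speed; a pose out of reach is approached as far as the arm can. A call with a number of a shift or a turn outside -1 to 1 is refused whole. A call with a gripper value outside its range is refused whole. The fingers move at their own pace and stop on an object; "force" is the grip in N (left out, the last holds). Time passes only in rows, so rows that do not move let the fingers close. It gives the time, the measured TCP pose, the force, the opening and the grip force at its end, in the units of the state.
- get_obs(): the state, without advancing time (a new reading comes with each control period).
- snapshot(name): name is "scene" or "top" or "wrist"; returns (picture, depth): 384x512x3 uint8, red, green, blue; 384x512 float32, m along the optical axis (not along the pixel's ray), 0 where there is no reading.
- camera_params(name): a dict with "intrinsics" (3x3 intrinsics, pixels), "distortion" ([k1, k2, p1, p2, k3] as OpenCV has them; the pictures are not rectified), "T" (4x4, takes a point from camera to world coordinates); the wrist camera has in their place "hand_eye" (4x4, takes a point from camera to tool coordinates, whose origin is the TCP and whose axes are the flange's). Camera axes: x right, y down, z forward; pixel columns grow to the right and rows downward; lengths in m; the calibration is good to about 2 mm. A picture is of the moment at which its call begins: read the wrist's pose just before it. camera_params takes no time and is no camera call.
- job_done(): hands the job in; it is judged then, once.
The state is a dict: "time_s": time; "q": joint angles; "dq": joint speeds; "joint_torque": joint torques, N m; "position": TCP position; "ee_rot": TCP orientation; "contact_force": force on the tool from outside, world axes, zero at the start; "torque": the same for the moment, N m; "finger_gap": opening from 0.0 (shut) to 1.0 (fully open); "finger_force": force on a finger pad.
Only numpy, scipy, OpenCV 4.12 (cv2) and the standard library are available. Lean on these libraries where they do the work, as an engineer would, in place of code of your own. Each camera call takes 0.05 s, during which the arm holds its last target. There are 200 camera calls.

### The job

One of the four identical white keys on the kiln controller has been left latched down a few millimetres. Find it by tapping the keys lightly with the fingertips, then press that key down and let go so that it springs up and the red pin sinks. Do not push a free key home (that starts a firing and drops the yellow pin), and leave everything else on the bench where it stands.

Things in the scene. Friction and masses are not known exactly. Their poses are not given: they have to be found in the camera images.
- controller: kiln controller, fixed: grey box 180 mm deep (x), 270 wide (y), 60 high; origin under its centre, front at -x. Four identical white keys, caps 36 (x) by 26 mm (y), stand 40 mm apart in a row along y at x = -30 mm. At the row's ends, 10 mm thick: red pin (y = +112 mm), yellow pin (y = -112 mm). Behind: a black dial (x 48, y 85 mm), its top 77 mm above the bench.
- slot_1 (a point): key place 1 of 4 from the controller's +y end: fixed point (it does not move with the key) at the centre of a free key's cap top, 74 mm above the bench; axes as the controller's. A free key: springs back, moves straight down 9 mm at most, gives from 2 N and takes 0.8 N more per mm. Sinking it 5 mm does no harm; past 6 mm it meets the start bar, and 7.5 mm down it has started a firing.
- slot_2 (a point): key place 2 of 4 from the controller's +y end: fixed point (it does not move with the key) at the centre of a free key's cap top, 74 mm above the bench; axes as the controller's. The latched key (in any place): same look, but its cap top is about 4 mm lower and it gives only above 5.3 N. Pushed past 7 mm below a free key's height (8 to 9 N, bottom at 9 mm) it lets go; when released it rises level with the others.
- slot_3 (a point): key place 3 of 4 from the controller's +y end: fixed point (it does not move with the key) at the centre of a free key's cap top, 74 mm above the bench; axes as the controller's. The caps move vertically only, and cannot be pulled up while latched.
- slot_4 (a point): key place 4 of 4 from the controller's +y end: fixed point (it does not move with the key) at the centre of a free key's cap top, 74 mm above the bench; axes as the controller's. Cap tops of free keys stand 14 mm above the controller's cover.
- red_pin (a joint): height in m that the red pin has risen: about 0.0065 while a key is latched (more while that key is pushed deeper), 0 (1 mm proud of the cover) when no key is latched
- yellow_pin (a joint): how far in m the yellow pin has dropped: 0 (8 mm proud of the cover) as long as no free key was pushed home; past 0.0015 a firing programme was started; it stays down
- glaze_pot: small blue-capped test pot of glaze, 32 mm across, 38 mm high, standing on the controller's cover behind the keys; origin under its centre
- mug: blue ceramic mug, 80 mm across, 90 mm high, handle at its +y; origin under its centre
- bowl: terracotta bowl, 120 mm across, 50 mm high; origin under its centre
- brush: glaze brush lying flat on the bench, bystander
- spatula: metal spatula lying flat on the bench, bystander
- tile: loose white ceramic tile, 80 x 80 x 12 mm, lying behind the controller; origin under its centre
- glaze_jar: glaze jar with white cap, 70 mm across, 100 mm high; origin under its centre

How it is judged:
At the end, for the whole second after the job is handed in: The latched key has sprung up: the red pin has sunk to within 1.6 mm of its rest (the key within 1 mm of the others); the yellow pin has not dropped by 1.5 mm; every loose thing is upright and within 20 mm of where it stood (value of joint red_pin below 0.0016 m and not (value of joint yellow_pin above 0.0015 m) and not (distance of any of glaze_pot, mug, bowl, brush, spatula, tile, glaze_jar from where it was at the start of the episode above 0.02 m) and not (angle between any of glaze_pot, mug, bowl, glaze_jar's own z axis and vertical above 0.4 rad)); the robot touches nothing.
It fails at once if a free key is pushed home (yellow pin drops by more than 1.5 mm) (value of joint yellow_pin above 0.0015 m).
It fails at once if a loose thing is lifted, carried or pushed more than 20 mm (distance of any of glaze_pot, mug, bowl, brush, spatula, tile, glaze_jar from where it was at the start of the episode above 0.02 m).
It fails at once if a pot, mug, bowl or jar is tipped (angle between any of glaze_pot, mug, bowl, glaze_jar's own z axis and vertical above 0.4 rad).
It also fails if it takes over 51 s, if anything falls off the work surface, if the arm or the gripper's body presses on something with over 40 N, if the wrist force passes 120 N, or if a joint passes its speed limit or range.

## Working session

There is one attempt and no reset: what is moved stays moved. The work goes in short steps, Python scripts to look and compute and a tool call to move; the robot and the scene stay as the last step left them, time stands still between calls to the robot, and variables do not carry over. Pictures are saved under pics/ and viewed, at most 10 in all, crops included, and the job is handed in when it is done.

Besides the shell and the picture viewer there is one more tool, called after "Call:" as name([rows], argument=value, ...), one row to a line, values as JSON. servo_tool: Moves the arm, as the interface text tells. Shift numbers are shares of 500 mm and turn numbers shares of 60 degrees, none past 1 either way. Its arguments: {"type":"object","properties":{"commands":{"type":"array","items":{"type":"array","items":{"type":"number","minimum":-1,"maximum":1}}},"force":{"type":"number"}},"required":["commands"]}

```bash
mkdir -p pics
python3 - <<'E'
from station import *
import cv2,numpy as np
o=get_obs();print({k:np.round(v,3).tolist() for k,v in o.items()})
for n in("top","scene"):
    p,d=snapshot(n);cv2.imwrite(f"pics/{n}.png",p[...,::-1]);np.savez(f"{n}.npz",p=p,d=d)
    c=camera_params(n);print(n,np.round(c["intrinsics"],1).tolist(),c["distortion"],np.round(c["T"],3).tolist())
print(camera_params("wrist"))
E
```

```text
{'time_s': 0.0, 'q': [1.564, 0.359, 0.011, -0.0, -1.224, -0.288], 'dq': [0.0, 0.001, -0.001, -0.001, -0.001, 0.001], 'joint_torque': [-0.001, -58.271, 29.306, 6.998, 0.007, -0.0], 'position': [0.196, 0.645, 0.226], 'ee_rot': [3.106, -0.461, -0.0], 'contact_force': [-0.41, 0.456, -0.353], 'torque': [-0.036, 0.009, -0.002], 'finger_force': 0.0, 'finger_gap': 1.0}
top [[472.5, 0.0, 259.0], [0.0, 472.5, 190.4], [0.0, 0.0, 1.0]] [-0.19432466  0.          0.          0.          0.        ] [[0.023, -0.99, 0.139, 0.336], [-1.0, -0.025, -0.015, 0.017], [0.018, -0.138, -0.99, 1.498], [0.0, 0.0, 0.0, 1.0]]
scene [[359.6, 0.0, 255.5], [0.0, 359.6, 190.0], [0.0, 0.0, 1.0]] [0.01996191 0.         0.         0.         0.        ] [[0.452, 0.579, -0.678, 1.18], [0.892, -0.282, 0.354, -0.346], [0.014, -0.765, -0.644, 0.723], [0.0, 0.0, 0.0, 1.0]]
{'intrinsics': array([[339.39285267,   0.        , 262.62813246],
       [  0.        , 339.39285267, 193.54235289],
       [  0.        ,   0.        ,   1.        ]]), 'distortion': array([0.00266883, 0.        , 0.        , 0.        , 0.        ]), 'hand_eye': array([[-1.29094952e-03, -9.67356570e-01, -2.53415862e-01,
         6.71002854e-02],
       [ 9.99999065e-01, -1.13466816e-03, -7.62855216e-04,
         1.00271255e-05],
       [ 4.50410097e-04, -2.53416610e-01,  9.67357131e-01,
        -1.56973976e-01],
       [ 0.00000000e+00,  0.00000000e+00,  0.00000000e+00,
         1.00000000e+00]])}
```

View pics/top.png

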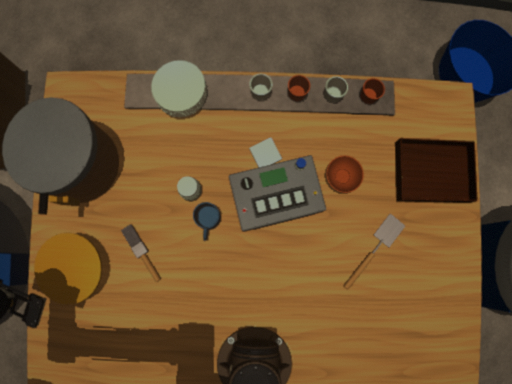

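View pics/scene.png

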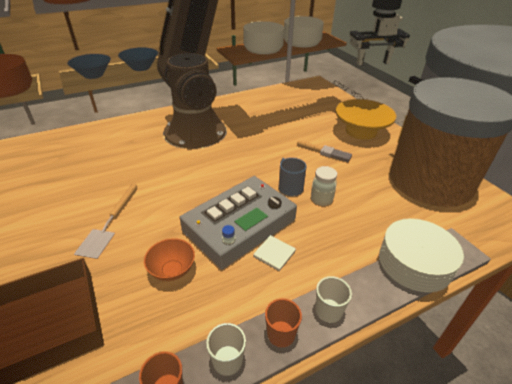

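The top view shows the controller at about (278,192). Its four white keys run from (261,206) to (299,197), the red pin is left at (243,210) and the yellow pin right at (316,192). The scene view confirms this, and the mug, jar and bowl stand clear of the box.

```bash
cat > h.py <<'E'
import cv2,numpy as np
from scipy.spatial.transform import Rotation as R
def cast(uv,K,D,T,z):
    u=cv2.undistortPoints(np.array(uv,float).reshape(-1,1,2),K,D).reshape(-1,2)
    d=np.c_[u,np.ones(len(u))]@T[:3,:3].T; o=T[:3,3]
    return o+d*((z-o[2])/d[:,2])[:,None]
def keys(p,amin,amax,roi,v=150):
    hsv=cv2.cvtColor(p,cv2.COLOR_RGB2HSV)
    m=((hsv[...,1]<60)&(hsv[...,2]>v)).astype(np.uint8)
    n,l,s,c=cv2.connectedComponentsWithStats(m)
    x0,y0,x1,y1=roi
    return [(c[i],s[i,4]) for i in range(1,n) if amin<s[i,4]<amax and x0<c[i][0]<x1 and y0<c[i][1]<y1]
E
python3 - <<'E'
from h import *; from station import camera_params,get_obs
p=np.load("top.npz")["p"];c=camera_params("top")
k=keys(p,25,200,(245,185,312,220));print(k)
w=cast([a for a,_ in k],c["intrinsics"],c["distortion"],c["T"],.074);print(w.round(4))
w=w[np.argsort(-w[:,1])];s=w[-1]-w[0];print("yaw of ctrl",np.degrees(np.arctan2(s[0],-s[1])),"len",np.linalg.norm(s))
print(R.from_rotvec(get_obs()["ee_rot"]).as_matrix().round(3))
E
```

```text
[(array([298.52727273, 196.36363636]), np.int32(55)), (array([285.96363636, 199.18181818]), np.int32(55)), (array([273.29090909, 202.29090909]), np.int32(55)), (array([260.48214286, 205.39285714]), np.int32(56))]
[[ 0.5202 -0.125   0.074 ]
 [ 0.5106 -0.0868  0.074 ]
 [ 0.5002 -0.0484  0.074 ]
 [ 0.4897 -0.0098  0.074 ]]
yaw of ctrl 14.812672528523223 len 0.11924594787842877
[[ 0.957 -0.291 -0.   ]
 [-0.291 -0.957 -0.001]
 [ 0.     0.001 -1.   ]]
```

Call:
servo_tool([
  [0.063,0.074,0,0,0,0,-1],
  [0.063,0.074,0,0,0,0,-1],
  [0.063,0.074,0,0,0,0,-1],
  [0.063,0.074,0,0,0,0,-1],
  [0.063,0.074,0,0,0,0,-1],
  [0.063,0.074,0,0,0,0,-1],
  [0.063,0.074,0,0,0,0,-1],
  [0.063,0.074,0,0,0,0,-1],
  [0.063,0.074,0,0,0,0,-1],
  [0.063,0.074,0,0,0,0,-1],
  [0.063,0.074,0,0,0,0,-1],
  [0.063,0.074,0,0,0,0,-1],
], force=20)

```text
time_s: 1.3
position: [0.429, 0.1093, 0.2267]
ee_rot: [-3.107, 0.461, -0.0]
contact_force: [1.1, 0.3, -0.1]
finger_gap: 0.018
finger_force: 0.0
```

Call:
servo_tool([
  [0.063,0.074,0,0,0,0,-1],
  [0.063,0.074,0,0,0,0,-1],
  [0.063,0.074,0,0,0,0,-1],
  [0.063,0.074,0,0,0,0,-1],
  [0,0,0,0,0,0.138,-1],
  [0,0,0,0,0,0.138,-1],
  [0,0,0,0,0,0.138,-1],
  [0,0,0,0,0,0.138,-1],
  [0,0,0,0,0,0.138,-1],
  [0,0,0,0,0,0.138,-1],
  [0,0,0,0,0,0.138,-1],
  [0,0,0,0,0,0,-1],
])

```text
time_s: 2.5
position: [0.5061, -0.0671, 0.2263]
ee_rot: [2.492, -1.912, -0.001]
contact_force: [0.8, -0.4, 0.1]
finger_gap: 0.008
finger_force: 0.0
```

Run:
```python
from station import *
from h import *
o=get_obs();print(o["time_s"],o["position"],R.from_rotvec(o["ee_rot"]).as_matrix().round(3).tolist(),o["contact_force"],o["finger_gap"],o["q"])
p,d=snapshot("wrist");cv2.imwrite("pics/w1.png",p[...,::-1]);np.savez("w1.npz",p=p,d=d,pos=o["position"],rot=o["ee_rot"])
```

```text
2.5 [ 0.50609044 -0.0670637   0.22626482] [[0.259, -0.966, -0.001], [-0.966, -0.259, 0.0], [-0.0, 0.001, -1.0]] [ 0.76536328 -0.44854389  0.09414146] 0.0075759565536563786 [ 2.53275878e-01  8.69397446e-02 -3.44317504e-01 -1.78704845e-04
 -1.14016349e+00  8.93908536e-03]
```

View pics/w1.png

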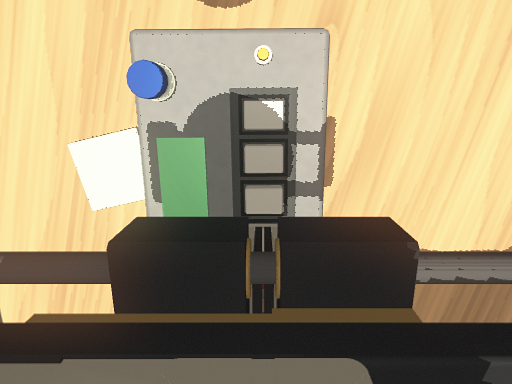

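The wrist view shows the yellow pin at (263,55) and three caps at about (264,114), (264,158) and (264,199). The fourth is hidden under the gripper.

Run:
```python
from station import *
from h import *
f=np.load("w1.npz");p,d=f["p"],f["d"];c=camera_params("wrist")
T=np.eye(4);T[:3,:3]=R.from_rotvec(f["rot"]).as_matrix();T[:3,3]=f["pos"];T=T@c["hand_eye"]
g=cv2.cvtColor(p,cv2.COLOR_RGB2GRAY)
m=np.zeros_like(g);m[92:220,238:292]=(g[92:220,238:292]>115)
n,l,s,cc=cv2.connectedComponentsWithStats(m)
for i in range(1,n):
    if s[i,4]<300: continue
    x,y,w,h,a=s[i]; ctr=(x+w/2-.5,y+h/2-.5)
    dep=np.median(d[l==i]);q=cast([ctr],c["intrinsics"],c["distortion"],T,.074)[0]
    # height from depth
    u=cv2.undistortPoints(np.array([[ctr]],float),c["intrinsics"],c["distortion"]).ravel()
    zz=(T[:3,:3]@(np.r_[u,1]*dep)+T[:3,3])[2]
    print(s[i],q.round(4),"z",round(zz,4), "in tool:",(R.from_rotvec(f["rot"]).inv().apply(q-f["pos"])).round(4))
```

```text
[ 244   98   41   31 1181] [ 0.5198 -0.1257  0.074 ] z 0.0682 in tool: [0.0602 0.0019 0.1523]
[ 244  144   39   29 1076] [ 0.5103 -0.0867  0.074 ] z 0.0727 in tool: [0.0201 0.0009 0.1523]
[ 245  185   39   29 1038] [ 0.4993 -0.0492  0.074 ] z 0.0724 in tool: [-0.019   0.0018  0.1523]
```

Call:
servo_tool([
  [-0.039,0.003,0.05,0,0,0,-1],
  [0,0,0.08,0,0,0,-1],
  [0,0,0.08,0,0,0,-1],
  [0,0,0.074,0,0,0,-1],
  [0,0,0,0,0,0,-1],
  [0,0,0,0,0,0,-1],
  [0,0,0,0,0,0,-1],
])

```text
time_s: 3.25
position: [0.5014, -0.0484, 0.0865]
ee_rot: [-2.495, 1.906, -0.003]
contact_force: [-0.0, -0.5, 0.8]
finger_gap: 0.001
finger_force: 0.0
```

Call:
servo_tool([
  [0,0,0.01,0,0,0,-1],
  [0,0,0.006,0,0,0,-1],
  [0,0,0,0,0,0,-1],
  [0,0,0,0,0,0,-1],
  [0,0,0,0,0,0,-1],
])

```text
time_s: 3.75
position: [0.4999, -0.0486, 0.0768]
ee_rot: [-2.495, 1.909, -0.0]
contact_force: [0.5, -0.1, -0.0]
finger_gap: 0.006
finger_force: 0.0
```

Call:
servo_tool([
  [0,0,0.004,0,0,0,-1],
  [0,0,0,0,0,0,-1],
  [0,0,0,0,0,0,-1],
  [0,0,0,0,0,0,-1],
])

```text
time_s: 4.15
position: [0.4998, -0.0486, 0.0745]
ee_rot: [2.495, -1.909, -0.0]
contact_force: [0.8, 0.4, -0.2]
finger_gap: 0.006
finger_force: 0.0
```

Call:
servo_tool([
  [0,0,0.002,0,0,0,-1],
  [0,0,0.001,0,0,0,-1],
  [0,0,0,0,0,0,-1],
  [0,0,0,0,0,0,-1],
])

```text
time_s: 4.55
position: [0.4999, -0.0486, 0.0732]
ee_rot: [-2.495, 1.909, -0.0]
contact_force: [-0.4, 0.7, 2.1]
finger_gap: 0.006
finger_force: 1.4
```

Call:
servo_tool([
  [0,0,0.002,0,0,0,-1],
  [0,0,0.001,0,0,0,-1],
  [0,0,0,0,0,0,-1],
  [0,0,0,0,0,0,-1],
])

```text
time_s: 4.95
position: [0.5, -0.0486, 0.0717]
ee_rot: [-2.495, 1.909, -0.0]
contact_force: [-0.8, 0.1, 3.7]
finger_gap: 0.001
finger_force: 2.0
```

Slot 2 is free: contact at about 73.5 mm, with soft give. Next is slot 4, which read low in the depth image.

Call:
servo_tool([
  [0,0,-0.026,0,0,0,-1],
  [0.08,0,0,0,0,0,-1],
  [0.079,0,0,0,0,0,-1],
  [0,0,0.01,0,0,0,-1],
  [0,0,0.006,0,0,0,-1],
  [0,0,0,0,0,0,-1],
  [0,0,0,0,0,0,-1],
  [0,0,0,0,0,0,-1],
])

```text
time_s: 5.75
position: [0.5206, -0.1246, 0.0767]
ee_rot: [-2.496, 1.908, -0.0]
contact_force: [-1.7, 0.9, -0.2]
finger_gap: 0.003
finger_force: 0.0
```

Call:
servo_tool([
  [0,0,0.005,0,0,0,-1],
  [0,0,0,0,0,0,-1],
  [0,0,0,0,0,0,-1],
  [0,0,0,0,0,0,-1],
])

```text
time_s: 6.15
position: [0.5207, -0.1252, 0.0741]
ee_rot: [-2.495, 1.909, -0.0]
contact_force: [0.3, -0.2, 0.0]
finger_gap: 0.005
finger_force: 0.0
```

Call:
servo_tool([
  [0,0,0.004,0,0,0,-1],
  [0,0,0,0,0,0,-1],
  [0,0,0,0,0,0,-1],
  [0,0,0,0,0,0,-1],
])

```text
time_s: 6.55
position: [0.5206, -0.1254, 0.072]
ee_rot: [2.495, -1.909, -0.0]
contact_force: [-1.1, 0.2, 0.1]
finger_gap: 0.001
finger_force: 0.0
```

Call:
servo_tool([
  [0,0,0.004,0,0,0,-1],
  [0,0,0,0,0,0,-1],
  [0,0,0,0,0,0,-1],
  [0,0,0,0,0,0,-1],
])

```text
time_s: 6.95
position: [0.5208, -0.1254, 0.0701]
ee_rot: [-2.495, 1.909, -0.0]
contact_force: [0.6, -0.3, 0.9]
finger_gap: 0.005
finger_force: 0.5
```

Call:
servo_tool([
  [0,0,0.002,0,0,0,-1],
  [0,0,0,0,0,0,-1],
  [0,0,0,0,0,0,-1],
  [0,0,0,0,0,0,-1],
])

```text
time_s: 7.35
position: [0.5209, -0.1254, 0.0694]
ee_rot: [-2.495, 1.909, -0.001]
contact_force: [-0.5, -0.7, 4.8]
finger_gap: 0.006
finger_force: 2.6
```

Slot 4 is the latched key: first contact is at about 70 mm and it is stiff. I'll press it past 7 mm and release.

Call:
servo_tool([
  [0,0,0.003,0,0,0,-1],
  [0,0,0.003,0,0,0,-1],
  [0,0,0.003,0,0,0,-1],
  [0,0,0,0,0,0,-1],
  [0,0,0,0,0,0,-1],
  [0,0,0,0,0,0,-1],
])

```text
time_s: 7.95
position: [0.5209, -0.1255, 0.0653]
ee_rot: [-2.495, 1.909, -0.001]
contact_force: [-3.0, 0.8, 9.8]
finger_gap: 0.008
finger_force: 4.9
```

Call:
servo_tool([
  [0,0,-0.01,0,0,0,-1],
  [0,0,-0.03,0,0,0,-1],
  [0,0,-0.08,0,0,0,-1],
  [0,0,-0.1,0,0,0,-1],
  [0,0,-0.1,0,0,0,-1],
  [-0.08,0,0,0,0,0,-1],
  [-0.04,0,0,0,0,0,-1],
  [0,0,0,0,0,0,-1],
  [0,0,0,0,0,0,-1],
  [0,0,0,0,0,0,-1],
])

```text
time_s: 8.95
position: [0.5048, -0.0677, 0.2241]
ee_rot: [2.494, -1.909, -0.001]
contact_force: [0.1, 0.0, 0.2]
finger_gap: 0.002
finger_force: 0.0
```

Run:
```python
from station import *
from h import *
c=camera_params("wrist");o=get_obs();p,d=snapshot("wrist");cv2.imwrite("pics/w2.png",p[...,::-1])
T=np.eye(4);T[:3,:3]=R.from_rotvec(o["ee_rot"]).as_matrix();T[:3,3]=o["position"];T=T@c["hand_eye"]
for n,w in(("s4",(.5198,-.1257)),("s3",(.5103,-.0867)),("s2",(.4993,-.0492)),("yellow",(.4993+.256*.132+.0045,-.0492-.967*.132))):
    q=np.linalg.inv(T)@np.r_[w,.074,1]
    u,v=(cv2.projectPoints(q[:3].reshape(1,3),np.zeros(3),np.zeros(3),c["intrinsics"],c["distortion"])[0].ravel()).astype(int)
    dep=np.median(d[v-4:v+5,u-5:u+6]);a=T@np.r_[q[:3]/q[2]*dep,1];print(n,u,v,"z",a[2].round(4))
s,_=snapshot("scene");a=np.load("scene.npz")["p"]
cv2.imwrite("pics/s2.png",cv2.resize(np.hstack([a[165:265,170:310],s[165:265,170:310]]),None,fx=2.8,fy=2.8,interpolation=2)[...,::-1])
```

```text
s4 262 113 z 0.073
s3 261 158 z 0.0731
s2 262 199 z 0.0733
yellow 257 47 z 0.0603
```

View pics/s2.png

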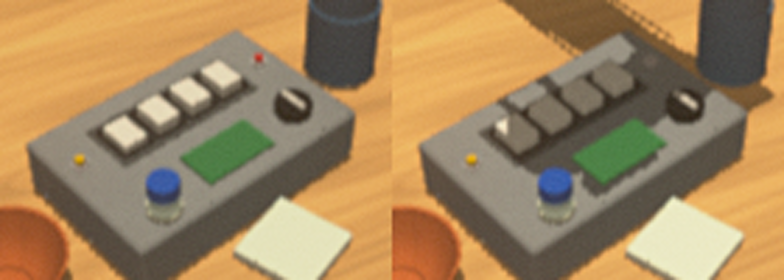

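View pics/w2.png

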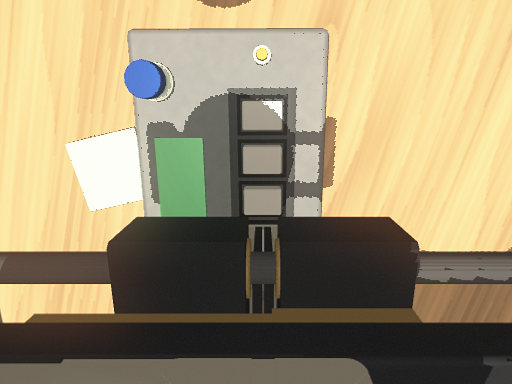

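In the scene crop the key at slot 4 (left) is now level with the others, the red pin near (650,60) has sunk, and the yellow pin at (472,159) is unchanged. The wrist view shows the pot and tile where they stood. By depth, slots 2–4 all read 73 mm, so slot 4 is up.

```bash
python3 -c "
from station import *
print(job_done())"
```

```text
the job is handed in; nothing more can be done
None
```

The latched key was at slot 4; I pressed it and let go, it sprang up level with slots 2 and 3 by depth, the red pin sank and the yellow pin did not move; I tapped only slots 2 and 4, and the job is handed in at about 9 s (no verdict was returned).

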